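Clamp the arched pattern panel in the carver's bench clamp

TASK

Draw the round-topped (arched) carved panel straight up out of the slotted rack and stand it upright in the open jaws of the round bench clamp, midway along the jaws and right down on the slot's floor before you let go of it. Then turn the clamp's lock collar clockwise (seen from above) by its upright handle until the arm lines up with the raised locked mark on the clamp's rim, and leave it there, not past the mark. Leave the other two panels in the rack, and the mallet and the gouge where they lie.

Things in the scene. Friction and masses are not known exactly. Their poses are not given: they have to be found in the camera images.
- arched_panel: the panel to clamp: plain light wood, 90 wide (own x), 10 thick (own y), 140 tall (own z), its top a half circle of radius 45; about 80 g. Origin: centre of its foot. Starts upright in one of the rack's three slots, foot on the rack floor, its top 152 above the table; the upper 77 mm stand out of the slot. Both ways round are alike.
- flat_panel: bystander panel of the same wood and size with a flat, square top, in another slot of the rack; origin at the centre of its foot
- pointed_panel: bystander panel of the same wood and size with a pointed (gable) top, in another slot; origin at the centre of its foot
- rack: fixed plywood rack, 130 (x) x 214 (y), floor 12 above the table. Three slots 75 apart at own y = -75, 0, +75; each slot is 13 wide between two boards 10 thick and 110 long (along x), board tops 75 above the table. Origin: centre of the underside
- clamp: fixed round steel clamp, base disc 190 across, 18 high. Origin: centre of the underside, on the collar's axis. On top two jaw blocks, 90 long (own x), 24 thick, 40 tall (52 to 92 above the table), with a slot along own x between them: fixed face at own y = -9, moving face at own y = +9 with the collar at 0, closing to +2.2 at the locked mark (slot 16 to 18 wide at the start)
- slot_floor (a point): middle of the floor of the open slot between the jaws, 52 above the table; the panel's foot comes here (panel's x along the clamp's x, either way round); closing the jaw then pushes it about 3 toward the clamp's -y
- collar_axis (a point): point on the collar's vertical turning axis, 75 above the table
- collar_grip (a point): point to grip on the collar's handle: a black upright round post, 24 in diameter, standing from 43 to 96 above the table at the end of the collar's flat aluminium arm, 120 from the axis; this point is on the post's centre line, 75 above the table
- locked_mark (a point): top of the locked mark: a raised steel block (14 wide, 30 high) at the end of a flat steel tongue on the clamp's rim, 147 from the axis. Locked when the arm with its post points at it from the axis
- lock_collar (a joint): angle of the lock collar in rad, growing clockwise from above, range 0 to 1.45; 0 to 0.3 at the start (open); 1.25 is exactly at the locked mark. It stays where it is left (light friction, about 2 N at the post)
- mallet: bystander: wooden mallet with a square head 65 x 120 x 70 and a handle, about 260 long, lying beyond the rack; origin under its head
- gouge: bystander: carving gouge with a dark wooden handle, 245 long, lying beyond the clamp; origin under its middle

How it is judged:
On the way, in this order (a step that is already met when the one before it is completed fails the run):
1. the arched panel is drawn up clear of the rack (height (world z) of arched_panel above 0.085 m), for 0.1 s.
2. the arched panel stands on the floor of the clamp's slot, let go, while the collar is still open (below 0.6 rad) (x of arched_panel in the frame of clamp between -0.015 and 0.015 m and z of arched_panel in the frame of clamp between 0.049 and 0.057 m and contact force between arched_panel and the fingers below 0.05 N and angle between arched_panel's own z axis and vertical below 0.25 rad and value of joint lock_collar below 0.6 rad), for 0.2 s.
At the end, for the whole second after the job is handed in: The collar rests within 0.09 rad of its locked mark (1.25 rad); the arched panel, let go and at rest, stands upright (within 0.06 rad) between the jaws, foot on the slot floor, within 15 mm of midway along the jaws; the other panels, the mallet and the gouge are within 30 mm of where they started (x of arched_panel in the frame of clamp between -0.015 and 0.015 m and z of arched_panel in the frame of clamp between 0.049 and 0.057 m and y of arched_panel in the frame of clamp between -0.0075 and 0 m and angle between arched_panel's own z axis and vertical below 0.06 rad and angle between the y axis of arched_panel and the y axis of clamp, either way round below 0.08 rad and contact force between arched_panel and the fingers below 0.05 N and value of joint lock_collar between 1.16 and 1.34 rad and velocity of joint lock_collar between -0.05 and 0.05 rad/s and linear speed of arched_panel below 0.01 m/s and distance of each of flat_panel, pointed_panel, mallet, gouge from where it was at the start of the episode below 0.03 m); the robot touches nothing.
It fails at once if the flat panel is moved by more than 30 mm (distance of flat_panel from where it was at the start of the episode above 0.03 m).
It fails at once if the pointed panel is moved by more than 30 mm (distance of pointed_panel from where it was at the start of the episode above 0.03 m).
It fails at once if the mallet is moved by more than 30 mm (distance of mallet from where it was at the start of the episode above 0.03 m).
It fails at once if the gouge is moved by more than 30 mm (distance of gouge from where it was at the start of the episode above 0.03 m).
It fails at once if the arched panel is let go with its foot still more than 25 mm above the slot floor (dropped) (height (world z) of arched_panel above 0.077 m and contact force between arched_panel and anything else below 0.01 N).
It also fails if it takes over 59 s, if anything falls off the work surface, if the arm or the gripper's body presses on something with over 40 N, if the wrist force passes 120 N, or if a joint passes its speed limit or range.

ROBOT

A 6-joint arm with a two-finger parallel gripper is mounted at the origin on the work surface. World frame = base frame: x ahead of the robot, y to its left, z up, the work surface at z = 0. Lengths are in m, angles in rad, forces in N, time in s.
With the tool pointing down it reaches from about 0.275 to 0.775 m from the base axis. Payload 14.6 kg.
Tool frame: the origin (TCP) lies midway between the tips of the shut fingers; the grasp point (between the pads) lies 19 mm behind it; z points along the fingers, y is the line along which they close (so a half turn about z gives the same grasp; the last joint's range is limited). The gripper opens to 85 mm and grips with 20 to 120 N. Pads are 22 mm wide; open, the fingers measure 114 mm over their backs; the gripper's body (76 mm by 85 mm) begins 54 mm behind the grasp point. The pads swing forward as they close: fully open they stand 13 mm farther back than shut.
Start: joints at [1.1, 0.263, -0.048, 1.259, 0, 1.415], TCP at [0.163, 0.499, 0.231] pointing down, gripper open.
Joint ranges: [-2.65, 2.65], [-0.89, 1.7], [-1.18, 1.37], [-2.13, 2.11], [-1.35, 1.29], [-3.14, 3.14]. Speed limits (rad/s): [1.89, 1.89, 2.57, 2.79, 3.14, 3.14].

INTERFACE

Orientations are given as a unit quaternion [x, y, z, w].
In Python, from cell import r, snapshot, hand_in, spot_in, trace gives the robot as it stands.
- The arm moves only by the shell command python3 -m jog 'ROWS' [FORCE]. ROWS is JSON, a list of rows, each an object of numbers: "x", "y", "z": the shift along the tool's x, y, z normalised to -1 to 1, where 1 is 800 mm; "rx", "ry", "rz": the turn, a rotation vector about the tool's x, y, z normalised to -1 to 1, where 1 is 90 degrees; "hand": the closure, from 0 (fully open) to 1 (shut). A call has 1 to 20 rows; each row shifts and turns the commanded pose from where the row before left it, along the tool's axes as they then stand; what a row does not reach is not made up. A row lasts 1/12 s, in which the tool goes at most 41.7 mm and 7.16 degrees, less where a joint would pass 70% of its speed; a pose out of reach is approached as far as the arm can. A call with a number of a shift or a turn outside -1 to 1 is refused whole. A call with a gripper value outside its range is refused whole. The fingers move at their own pace and stop on an object; FORCE is the grip in N (left out, the last holds). Time passes only in rows, so rows that do not move let the fingers close. It gives the time, the measured TCP pose, the force, the opening and the grip force at its end, in the units of the state.
- r.observe(): the state, without advancing time (a new reading comes with each control period).
- snapshot(name): name is "scene" or "top" or "wrist"; returns a dict with "frame" (400x640x3 uint8, red, green, blue), "range_z" (400x640 float32, m along the optical axis (not along the pixel's ray), 0 where there is no reading), "K" (3x3 intrinsics, pixels), "dist_coeffs" ([k1, k2, p1, p2, k3] as OpenCV has them; the pictures are not rectified), "rvec" (rotation vector, rad) and "tvec" (3), from world to camera coordinates, as OpenCV has them. Camera axes: x right, y down, z forward; pixel columns grow to the right and rows downward; lengths in m; the calibration is good to about 2 mm. A picture is of the moment at which its call begins.
- hand_in(): hands the job in; it is judged then, once.
Trained networks look in a picture, given as the dict that the camera call returned (one of the last four; its "shot" number tells which), for a name from the list of things; names that differ only in an ending like _2 or _b are one class to them, and where a whole thing is asked for, a point or a joint stands for the part that bears it (a point fixed in the world has none). Each returns a list of dicts, best first, with "conf" (0 to 1); they miss things now and then, are a little off and sometimes report something else, mostly with a low value. They report only what shows in the picture. A call takes as long as a camera call.
- spot_in(picture, label): "position" ([x, y, z] in m, in the coordinates of the camera as it stood for that picture, good to about 4 mm: the middle of the surface that is visible of it).
- trace(picture, label): "region" (400x640 bool, what is visible of it).
The state is a dict: "t": time; "joint_positions": joint angles; "dq": joint speeds; "joint_efforts": joint torques, N m; "tcp_pos": TCP position; "tool_rot": TCP orientation; "contact_force": force on the tool from outside, world axes, zero at the start; "torque": the same for the moment, N m; "grip_width": finger opening in m; "gripper_force": force on a finger pad.
Only numpy, scipy, OpenCV 4.12 (cv2) and the standard library are available. Lean on these libraries where they do the work, as an engineer would, in place of code of your own. Each camera call takes 0.05 s, during which the arm holds its last target. There are 200 camera calls.

## Working session

There is one attempt and no reset: what is moved stays moved. The work goes in short steps, Python scripts to look and compute and a shell command to move; the robot and the scene stay as the last step left them, time stands still between calls to the robot, and variables do not carry over. Pictures are saved under pics/ and viewed, at most 10 in all, crops included, and the job is handed in when it is done.

```bash
mkdir -p pics; ls
cat > h.py <<'E'
import numpy as np, cv2
from cell import r, snapshot, hand_in, spot_in, trace
from scipy.spatial.transform import Rotation as R
def cloud(s, m):
    v,u=np.nonzero(m & (s["range_z"]>0)); z=s["range_z"][v,u].astype(float)
    p=cv2.undistortPoints(np.stack([u,v],1).astype(float)[:,None],np.array(s["K"]),np.array(s["dist_coeffs"]))[:,0]
    return w(s,np.c_[p*z[:,None],z])
def w(s,p):
    M=cv2.Rodrigues(np.array(s["rvec"],float))[0]
    return (np.atleast_2d(p)-np.array(s["tvec"]).ravel())@M
def save(s,n): cv2.imwrite(f"pics/{n}.png",s["frame"][:,:,::-1])
E
python3 - <<'E'
from h import *
np.set_printoptions(precision=4,suppress=True)
for c in ("scene","top"):
    s=snapshot(c); save(s,c+"1"); print(c)
    for l in ["arched_panel","flat_panel","pointed_panel","rack","clamp","collar_grip","locked_mark","mallet","gouge","slot_floor"]:
        try:
            for d in spot_in(s,l)[:2]: print(l,round(d["conf"],2),w(s,d["position"])[0])
        except Exception as e: print(l,e)
print(r.observe())
E
```

```text
pics
scene
arched_panel 0.84 [ 0.5697 -0.1467  0.1141]
flat_panel 0.55 [ 0.5715 -0.2995  0.1247]
pointed_panel 0.87 [ 0.5705 -0.2224  0.1117]
rack 0.84 [ 0.5792 -0.2335  0.0106]
clamp 0.9 [0.5271 0.1332 0.0431]
collar_grip 0.69 [0.5161 0.1306 0.0487]
collar_grip 0.38 [0.7763 0.1189 0.0206]
locked_mark 0.84 [0.5252 0.1317 0.0431]
mallet 0.96 [ 0.7673 -0.2492  0.0579]
gouge 0.93 [0.7761 0.1203 0.0225]
slot_floor 0.82 [0.5305 0.1319 0.0381]
top
arched_panel 0.83 [ 0.5473 -0.1426  0.1308]
flat_panel 0.69 [ 0.553  -0.2894  0.1296]
pointed_panel 0.76 [ 0.5562 -0.2162  0.111 ]
pointed_panel 0.34 [0.494  0.1604 0.0466]
rack 0.65 [ 0.5419 -0.2068  0.012 ]
rack 0.25 [0.4499 0.2016 0.0445]
clamp 0.61 [ 0.5529 -0.2882  0.1288]
clamp 0.6 [0.4884 0.1598 0.0437]
collar_grip 0.57 [0.4526 0.2033 0.045 ]
locked_mark 0.86 [0.4909 0.161  0.0418]
mallet 0.72 [ 0.7562 -0.2344  0.0657]
gouge 0.97 [0.7662 0.1343 0.0217]
gouge 0.63 [ 0.5511 -0.2168  0.1155]
slot_floor 0.82 [0.4915 0.159  0.0454]
{'t': 1.1, 'joint_positions': array([ 1.0997,  0.2631, -0.0483,  1.2594,  0.    ,  1.4155]), 'dq': array([ 0.0015, -0.0018,  0.0013, -0.0008, -0.0002,  0.0012]), 'joint_efforts': array([ -0.0015, -63.7437,  38.4771,   0.0008,  -0.0001,  -0.    ]), 'tcp_pos': array([0.163 , 0.4991, 0.2313]), 'tool_rot': array([ 0.1572,  0.9876,  0.    , -0.    ]), 'contact_force': array([ 0.2924,  0.0958, -0.7047]), 'torque': array([-0.0157, -0.0224,  0.0909]), 'gripper_force': 0.0, 'grip_width': 0.0853633888758471}
```

View pics/scene1.png

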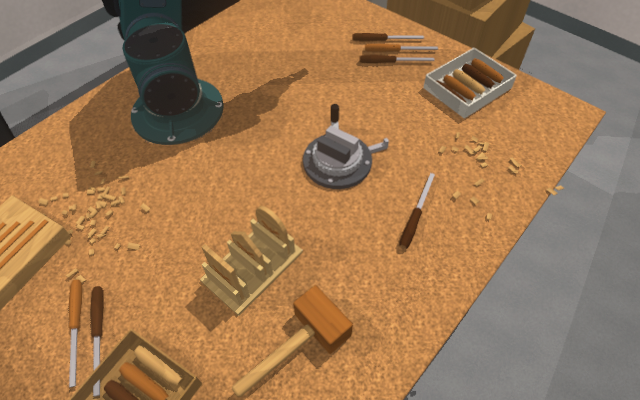

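View pics/top1.png

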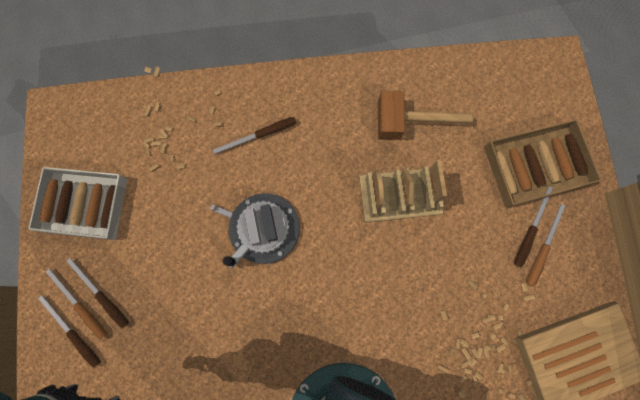

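Scene view: arched panel near (270,222), clamp (337,155), post (335,112), mark (384,145). Top view: clamp (265,228), post (229,261), mark (215,208), arched panel leftmost at (372,190). Now the metric fit.

```bash
cat > m.py <<'E'
from h import *
np.set_printoptions(precision=4,suppress=True)
for c in ("scene","top"):
    s=snapshot(c); P=cloud(s,np.ones((400,640),bool)); print(c)
    cl=P[(np.hypot(P[:,0]-.49,P[:,1]-.16)<.2)&(P[:,2]<.12)]
    d=cl[(abs(cl[:,2]-.018)<.004)]; d=d[np.hypot(d[:,0]-.49,d[:,1]-.16)<.11]
    (cx,cy),rad=cv2.minEnclosingCircle(d[:,:2].astype(np.float32)); print("disc",cx,cy,rad)
    j=cl[(cl[:,2]>.084)&(np.hypot(cl[:,0]-cx,cl[:,1]-cy)<.07)]; print("jaw rect",len(j),cv2.minAreaRect(j[:,:2].astype(np.float32)),j[:,2].mean())
    rr=np.hypot(cl[:,0]-cx,cl[:,1]-cy)
    o=cl[(cl[:,2]>.06)&(rr>.095)]; print("post",len(o),o.mean(0),o[:,2].max())
    ph=np.arctan2(cl[:,1]-cy,cl[:,0]-cx)
    o=cl[(cl[:,2]>.01)&(rr>.105)&(rr<.17)]
    for a in np.arange(-180,180,10):
        q=o[abs(np.degrees(np.arctan2(o[:,1]-cy,o[:,0]-cx))-a-5)<5]
        if len(q)>3: print(a,len(q),q.mean(0),q[:,2].max())
    for l in("arched_panel","pointed_panel","flat_panel"):
        t=trace(s,l)
        if not t: print(l,"none"); continue
        q=cloud(s,t[0]["region"]); q=q[(q[:,2]>.08)&(q[:,2]<.16)]
        print(l,round(t[0]["conf"],2),len(q),np.percentile(q,[2,50,98],axis=0).ravel(),cv2.minAreaRect(q[:,:2].astype(np.float32)))
E
python3 m.py
```

```text
scene
disc 0.5092794299125671 0.16112788021564484 0.09984349459409714
jaw rect 551 ((0.5041653513908386, 0.15726056694984436), (0.09026958793401718, 0.06779684126377106), 7.717231750488281) 0.09035349270471162
post 117 [0.4233 0.2388 0.0835] 0.09821140724698693
50 5 [0.5672 0.2597 0.0167] 0.021581211068135275
60 83 [0.5657 0.2759 0.0182] 0.03401695858282512
130 115 [0.4268 0.2402 0.0738] 0.09821140724698693
140 57 [0.4182 0.2327 0.0685] 0.09636074973638402
arched_panel 0.83 535 [ 0.5193 -0.1495  0.0818  0.5679 -0.1474  0.1204  0.6049 -0.1388  0.1517] ((0.5601741671562195, -0.1440281718969345), (0.09187759459018707, 0.012034346349537373), 0.9185393452644348)
pointed_panel 0.87 444 [ 0.5153 -0.2239  0.0822  0.5655 -0.2225  0.1153  0.6019 -0.2133  0.1505] ((0.5576514005661011, -0.21842138469219208), (0.0915459468960762, 0.012098295614123344), 0.5833646059036255)
flat_panel 0.92 557 [ 0.5162 -0.2993  0.0831  0.5669 -0.298   0.1355  0.6052 -0.2887  0.1543] ((0.5590569972991943, -0.29416534304618835), (0.09337422996759415, 0.012065818533301353), 0.21998968720436096)
top
disc 0.503880321979
[... 343 characters left out ...]
.4198 0.2429 0.0849] 0.10153611602079513
140 34 [0.4144 0.2352 0.0662] 0.09866436702661308
arched_panel 0.91 293 [ 0.5131 -0.1503  0.0837  0.5509 -0.1413  0.1332  0.5967 -0.1399  0.1533] ((0.5569113492965698, -0.1452597677707672), (0.0893658697605133, 0.011556800454854965), 0.06613235920667648)
pointed_panel 0.84 271 [ 0.5103 -0.2236  0.0825  0.551  -0.2165  0.1185  0.5934 -0.215   0.1505] ((0.5531005859375, -0.21964837610721588), (0.009691868908703327, 0.08756643533706665), 89.5746078491211)
flat_panel 0.61 459 [ 0.513  -0.2989  0.0833  0.5555 -0.2899  0.1345  0.6001 -0.2882  0.1552] ((0.5576503276824951, -0.2940331995487213), (0.0911298543214798, 0.012684746645390987), 0.12117553502321243)
```

```bash
python3 -m jog '[{"rz":-0.067},{"rz":-0.067},{"rz":-0.067},{"x":-0.034,"y":-0.034,"z":-0.01},{"x":-0.034,"y":-0.034,"z":-0.01},{"x":-0.034,"y":-0.034,"z":-0.01},{"x":-0.034,"y":-0.034,"z":-0.01},{"x":-0.034,"y":-0.034,"z":-0.01},{"x":-0.034,"y":-0.034,"z":-0.01},{"x":-0.034,"y":-0.034,"z":-0.01},{"x":-0.034,"y":-0.034,"z":-0.01},{"x":-0.034,"y":-0.034,"z":-0.01},{"x":-0.034,"y":-0.034,"z":-0.01},{"x":-0.034,"y":-0.034,"z":-0.01},{"x":-0.034,"y":-0.034,"z":-0.01},{},{}]'
python3 - <<'E'
from h import *
s=snapshot("wrist"); save(s,"w1"); o=r.observe(); print(o["t"],o["tcp_pos"],o["tool_rot"])
np.savez("w1.npz",**{k:np.array(v) for k,v in s.items()})
M=cv2.Rodrigues(np.array(s["rvec"]))[0]; print("cam at",-M.T@np.array(s["tvec"]).ravel(),"looks",M[2])
E
```

```text
1.55 [0.16303917 0.49903024 0.2312754 ] [ 1.57234144e-01  9.87561352e-01 -4.18651231e-06 -4.10601213e-06]
cam at [0.08626204 0.52504155 0.37325655] looks [ 0.30243452 -0.09846976 -0.94807018]$[0]: bad value
```

View pics/w1.png

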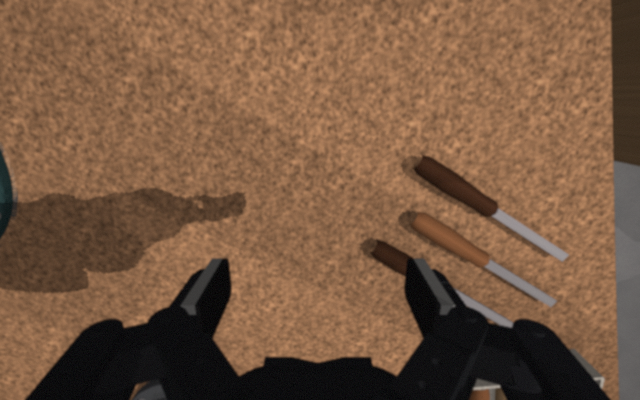

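Missing keys are refused; the picture only shows tools on the table (nothing useful). Repeat with full rows.

```bash
python3 -m jog '[{"x":0,"y":0,"z":0,"rx":0,"ry":0,"rz":-0.067,"hand":0},{"x":0,"y":0,"z":0,"rx":0,"ry":0,"rz":-0.067,"hand":0},{"x":0,"y":0,"z":0,"rx":0,"ry":0,"rz":-0.067,"hand":0},{"x":-0.034,"y":-0.034,"z":-0.01,"rx":0,"ry":0,"rz":0,"hand":0},{"x":-0.034,"y":-0.034,"z":-0.01,"rx":0,"ry":0,"rz":0,"hand":0},{"x":-0.034,"y":-0.034,"z":-0.01,"rx":0,"ry":0,"rz":0,"hand":0},{"x":-0.034,"y":-0.034,"z":-0.01,"rx":0,"ry":0,"rz":0,"hand":0},{"x":-0.034,"y":-0.034,"z":-0.01,"rx":0,"ry":0,"rz":0,"hand":0},{"x":-0.034,"y":-0.034,"z":-0.01,"rx":0,"ry":0,"rz":0,"hand":0},{"x":-0.034,"y":-0.034,"z":-0.01,"rx":0,"ry":0,"rz":0,"hand":0},{"x":-0.034,"y":-0.034,"z":-0.01,"rx":0,"ry":0,"rz":0,"hand":0},{"x":-0.034,"y":-0.034,"z":-0.01,"rx":0,"ry":0,"rz":0,"hand":0},{"x":-0.034,"y":-0.034,"z":-0.01,"rx":0,"ry":0,"rz":0,"hand":0},{"x":0,"y":0,"z":0,"rx":0,"ry":0,"rz":0,"hand":0},{"x":0,"y":0,"z":0,"rx":0,"ry":0,"rz":0,"hand":0}]' 60
python3 - <<'E'
from h import *
s=snapshot("wrist"); save(s,"w2"); o=r.observe(); print(o["t"],o["tcp_pos"],o["tool_rot"])
P=cloud(s,np.ones((400,640),bool))
cl=P[(np.hypot(P[:,0]-.505,P[:,1]-.16)<.2)&(P[:,2]<.12)]
np.save("cl.npy",cl)
j=cl[(cl[:,2]>.084)&(np.hypot(cl[:,0]-.503,cl[:,1]-.158)<.065)]
print(len(j),cv2.minAreaRect(j[:,:2].astype(np.float32)),np.median(j[:,2]))
E
```

```text
t: 2.8
tcp_pos: [0.4363, 0.2257, 0.3113]
tool_rot: [0.002, 1.0, 0.0, 0.0]
contact_force: [0.4, -0.9, 0.5]
grip_width: 0.0851
gripper_force: 0.0
2.85 [0.43530022 0.22661124 0.31114441] [ 8.47599722e-04  9.99999629e-01  4.19970242e-05 -1.49305470e-04]
2560 ((0.5042526125907898, 0.15875384211540222), (0.09021921455860138, 0.06618073582649231), 6.767176628112793) 0.09127085268452897
```

View pics/w2.png

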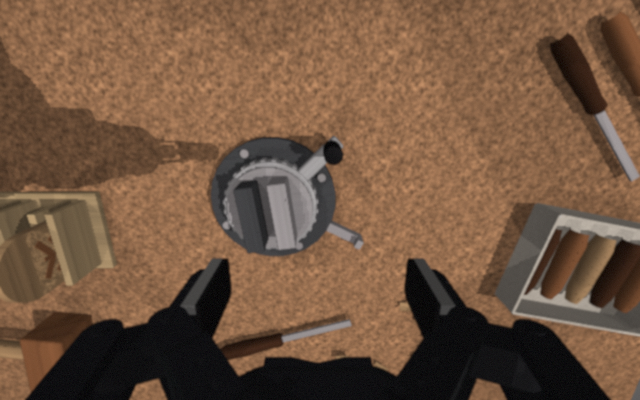

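The clamp is at (272,200), with post top at (333,152) and mark at (358,241); the slot runs between the dark and bright jaw blocks. Now the slot centre, post and mark.

Run:
```python
from h import *
np.set_printoptions(precision=4,suppress=True)
cl=np.load("cl.npy")
c=np.array([.5042,.1588]); 
for a in (5.5,6.8,8):
    t=np.radians(a); A=np.array([[np.cos(t),np.sin(t)],[-np.sin(t),np.cos(t)]])
    j=cl[(cl[:,2]>.084)&(np.hypot(*(cl[:,:2]-c).T)<.065)]
    uv=(j[:,:2]-c)@A.T
    h,_=np.histogram(uv[:,1],np.arange(-.036,.0361,.002)); print(a,h,np.percentile(uv[:,0],[1,99]))
    f=cl[(cl[:,2]<.075)&(cl[:,2]>.045)]; q=(f[:,:2]-c)@A.T; q=q[(abs(q[:,0])<.05)&(abs(q[:,1])<.012)]; print(len(q),q.mean(0) if len(q) else 0)
rr=np.hypot(*(cl[:,:2]-c).T)
p=cl[(cl[:,2]>.09)&(rr>.09)]; print("post top",len(p),cv2.minEnclosingCircle(p[:,:2].astype(np.float32)),p[:,2].mean())
p=cl[(cl[:,2]>.024)&(cl[:,2]<.04)&(rr>.13)&(rr<.17)&(cl[:,0]>.5)]; print("mark",len(p),p.mean(0),cv2.minAreaRect(p[:,:2].astype(np.float32)))
d=cl[(abs(cl[:,2]-.018)<.003)&(rr<.105)];print("disc",cv2.minEnclosingCircle(d[:,:2].astype(np.float32)))
```

```text
5.5 [  0  33  92 104  99 104 102 105 103 106  99 104 119 115   0   0   0   0
   0   0   0   0  43  99 106 103 105  99 108 100 106 105 107 112  82   0] [-0.0448  0.0435]
812 [-0.0059 -0.005 ]
6.8 [  0  26  95 102 107 100 104 104 102 102 103 103 111 126   0   0   0   0
   0   0   0   0  42  98 102 106 106  99 105 100 108 108 102 108  91   0] [-0.0446  0.0435]
815 [-0.0062 -0.0051]
8 [  0  27 100  96 103 101 105 101 103 104 102 101 113 129   0   0   0   0
   0   0   0   0  42  94 105 104 102 101 104 107 103 109 103 109  92   0] [-0.0446  0.0435]
812 [-0.0061 -0.0051]
post top 309 ((0.4212261736392975, 0.2453567385673523), 0.012059374712407589) 0.09507640418266469
mark 65 [0.5713 0.2886 0.0289] ((0.5722966194152832, 0.2890811860561371), (0.01033848151564598, 0.014734197407960892), 65.62931823730469)
disc ((0.5066193342208862, 0.16371655464172363), 0.09960182756185532)
```

```bash
python3 -m jog '[{"x":-0.0153,"y":-0.0464,"z":0,"rx":0,"ry":0,"rz":0,"hand":0},{"x":-0.0153,"y":-0.0464,"z":0,"rx":0,"ry":0,"rz":0,"hand":0},{"x":-0.0153,"y":-0.0464,"z":0,"rx":0,"ry":0,"rz":0,"hand":0},{"x":-0.0153,"y":-0.0464,"z":0,"rx":0,"ry":0,"rz":0,"hand":0},{"x":-0.0153,"y":-0.0464,"z":0,"rx":0,"ry":0,"rz":0,"hand":0},{"x":-0.0153,"y":-0.0464,"z":0,"rx":0,"ry":0,"rz":0,"hand":0},{"x":-0.0153,"y":-0.0464,"z":0,"rx":0,"ry":0,"rz":0,"hand":0},{"x":-0.0153,"y":-0.0464,"z":0,"rx":0,"ry":0,"rz":0,"hand":0},{"x":-0.0153,"y":-0.0464,"z":0,"rx":0,"ry":0,"rz":0,"hand":0},{"x":-0.0153,"y":-0.0464,"z":0,"rx":0,"ry":0,"rz":0,"hand":0},{"x":0,"y":0,"z":0,"rx":0,"ry":0,"rz":0,"hand":0},{"x":0,"y":0,"z":0,"rx":0,"ry":0,"rz":0,"hand":0},{"x":0,"y":0,"z":0,"rx":0,"ry":0,"rz":0,"hand":0}]' 60
python3 - <<'E'
from h import *
np.set_printoptions(precision=4,suppress=True)
s=snapshot("wrist"); save(s,"w3"); o=r.observe(); print(o["t"],o["tcp_pos"],o["tool_rot"])
for l in("arched_panel","pointed_panel"):
    t=trace(s,l)
    if t:
        q=cloud(s,t[0]["region"]); q=q[(q[:,2]>.08)&(q[:,2]<.16)]
        print(l,round(t[0]["conf"],2),len(q),np.percentile(q,[2,50,98],axis=0).ravel(),cv2.minAreaRect(q[:,:2].astype(np.float32)))
E
```

```text
t: 3.93
tcp_pos: [0.5573, -0.1429, 0.3112]
tool_rot: [-0.0, 1.0, 0.0, -0.0]
contact_force: [-0.4, 0.1, -0.2]
grip_width: 0.0854
gripper_force: 0.0
3.9833 [ 0.5572 -0.1425  0.3114] [-0.0008  1.      0.0001 -0.    ]
arched_panel 0.68 701 [ 0.516  -0.1478  0.103   0.55   -0.1436  0.146   0.5981 -0.1394  0.1518] ((0.5594273209571838, -0.1437688171863556), (0.08728952705860138, 0.009016849100589752), 0.11172827333211899)
pointed_panel 0.83 1350 [ 0.5139 -0.2228  0.0826  0.5513 -0.2139  0.1197  0.5983 -0.2128  0.1498] ((0.5574520826339722, -0.2179805338382721), (0.08947806060314178, 0.011063998565077782), 0.3788955509662628)
```

View pics/w3.png

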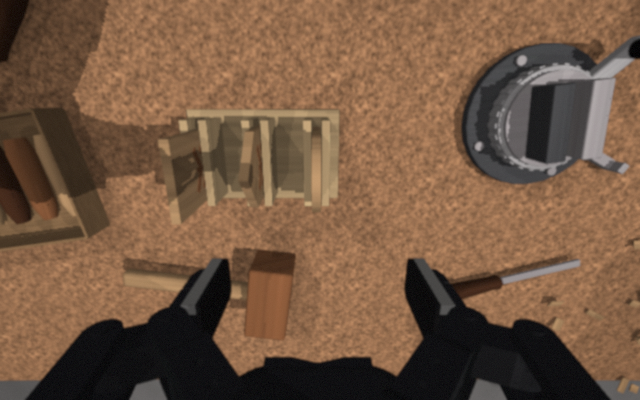

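The arched panel is at (315,165) in the wrist view, with the clamp at upper right. It stands at about (0.559,-0.144); I'll descend and grip.

```bash
python3 -m jog '[{"x":-0.002,"y":-0.0015,"z":0.042,"rx":0,"ry":0,"rz":0,"hand":0},{"x":0,"y":0,"z":0.042,"rx":0,"ry":0,"rz":0,"hand":0},{"x":0,"y":0,"z":0.042,"rx":0,"ry":0,"rz":0,"hand":0},{"x":0,"y":0,"z":0.042,"rx":0,"ry":0,"rz":0,"hand":0},{"x":0,"y":0,"z":0.042,"rx":0,"ry":0,"rz":0,"hand":0},{"x":0,"y":0,"z":0.042,"rx":0,"ry":0,"rz":0,"hand":0},{"x":0,"y":0,"z":0,"rx":0,"ry":0,"rz":0,"hand":0},{"x":0,"y":0,"z":0,"rx":0,"ry":0,"rz":0,"hand":1},{"x":0,"y":0,"z":0,"rx":0,"ry":0,"rz":0,"hand":1},{"x":0,"y":0,"z":0,"rx":0,"ry":0,"rz":0,"hand":1},{"x":0,"y":0,"z":0,"rx":0,"ry":0,"rz":0,"hand":1},{"x":0,"y":0,"z":0,"rx":0,"ry":0,"rz":0,"hand":1},{"x":0,"y":0,"z":0,"rx":0,"ry":0,"rz":0,"hand":1},{"x":0,"y":0,"z":0,"rx":0,"ry":0,"rz":0,"hand":1},{"x":0,"y":0,"z":0,"rx":0,"ry":0,"rz":0,"hand":1},{"x":0,"y":0,"z":0,"rx":0,"ry":0,"rz":0,"hand":1}]' 60
```

```text
t: 5.42
tcp_pos: [0.5594, -0.1454, 0.1105]
tool_rot: [0.0, 1.0, -0.0, 0.001]
contact_force: [-0.5, 1.4, 7.1]
grip_width: 0.0089
gripper_force: 59.0
```

```bash
python3 -m jog '[{"x":0,"y":0,"z":-0.015,"rx":0,"ry":0,"rz":0,"hand":1},{"x":0,"y":0,"z":-0.025,"rx":0,"ry":0,"rz":0,"hand":1},{"x":0,"y":0,"z":-0.03,"rx":0,"ry":0,"rz":0,"hand":1},{"x":0,"y":0,"z":-0.03,"rx":0,"ry":0,"rz":0,"hand":1},{"x":0,"y":0,"z":-0.03,"rx":0,"ry":0,"rz":0,"hand":1},{"x":0,"y":0,"z":-0.03,"rx":0,"ry":0,"rz":0,"hand":1},{"x":0,"y":0,"z":-0.03,"rx":0,"ry":0,"rz":0,"hand":1},{"x":0,"y":0,"z":-0.02,"rx":0,"ry":0,"rz":0,"hand":1},{"x":0,"y":0,"z":0,"rx":0,"ry":0,"rz":0,"hand":1},{"x":0,"y":0,"z":0,"rx":0,"ry":0,"rz":0,"hand":1}]' 60
python3 - <<'E'
from h import *
np.set_printoptions(precision=4,suppress=True)
for c in("scene","top"):
    s=snapshot(c); o=r.observe(); print(o["t"],o["tcp_pos"],o["tool_rot"])
    t=trace(s,"arched_panel")
    if t:
        q=cloud(s,t[0]["region"]); q=q[(q[:,2]>.15)&(q[:,2]<.4)]
        print(round(t[0]["conf"],2),len(q),np.percentile(q,[2,50,98],axis=0).ravel(),cv2.minAreaRect(q[:,:2].astype(np.float32)))
        print("tilt xz", np.polyfit(q[:,2],q[:,1],1))
E
```

```text
t: 6.25
tcp_pos: [0.5593, -0.1455, 0.2781]
tool_rot: [0.0, 1.0, -0.0, 0.001]
contact_force: [-0.2, 0.5, -1.5]
grip_width: 0.0093
gripper_force: 58.5
6.3 [ 0.5589 -0.1454  0.2771] [ 0.0001  1.      0.0001 -0.0002]
0.63 1018 [ 0.5196 -0.1515  0.1824  0.579  -0.1498  0.2406  0.6061 -0.1414  0.3167] ((0.5622544288635254, -0.15083393454551697), (0.09099610149860382, 0.02445712871849537), 13.259140968322754)
tilt xz [ 0.021  -0.1541]
6.4 [ 0.5586 -0.1452  0.2766] [ 0.0001  1.      0.0003 -0.0008]
```

```bash
python3 -m jog '[{"x":0.0038,"y":0.0212,"z":0,"rx":0,"ry":0,"rz":0,"hand":1},{"x":0.0076,"y":0.0423,"z":0,"rx":0,"ry":0,"rz":0,"hand":1},{"x":0.0076,"y":0.0423,"z":0,"rx":0,"ry":0,"rz":0,"hand":1},{"x":0.0076,"y":0.0423,"z":0,"rx":0,"ry":0,"rz":0,"hand":1},{"x":0.0076,"y":0.0423,"z":0,"rx":0,"ry":0,"rz":0,"hand":1},{"x":0.0076,"y":0.0423,"z":0,"rx":0,"ry":0,"rz":0,"hand":1},{"x":0.0076,"y":0.0423,"z":0,"rx":0,"ry":0,"rz":0,"hand":1},{"x":0.0076,"y":0.0423,"z":0,"rx":0,"ry":0,"rz":0,"hand":1},{"x":0.0076,"y":0.0423,"z":0,"rx":0,"ry":0,"rz":0,"hand":1},{"x":0.0038,"y":0.0212,"z":0,"rx":0,"ry":0,"rz":0,"hand":1},{"x":0,"y":0,"z":0,"rx":0,"ry":0,"rz":-0.0755,"hand":1},{"x":0,"y":0,"z":0,"rx":0,"ry":0,"rz":0,"hand":1},{"x":0,"y":0,"z":0,"rx":0,"ry":0,"rz":0,"hand":1},{"x":0,"y":0,"z":0,"rx":0,"ry":0,"rz":0,"hand":1}]' 60
python3 - <<'E'
from h import *
np.set_printoptions(precision=4,suppress=True)
for c in("scene","top","wrist"):
    s=snapshot(c); save(s,c+"4"); o=r.observe(); print(c,o["tcp_pos"],o["tool_rot"])
    P=cloud(s,np.ones((400,640),bool)); 
    q=P[(np.hypot(P[:,0]-.504,P[:,1]-.159)<.06)&(P[:,2]>.15)&(P[:,2]<.24)]
    if len(q)>20: print("panel",len(q),cv2.minAreaRect(q[:,:2].astype(np.float32)),np.percentile(q[:,2],1),np.polyfit(q[:,0],q[:,1],1), np.polyfit(q[:,2],q[:,1]-.119*(q[:,0]-.504),1))
    j=P[(P[:,2]>.084)&(P[:,2]<.1)&(np.hypot(P[:,0]-.504,P[:,1]-.159)<.065)]
    if len(j)>20: print("jaw",len(j),cv2.minAreaRect(j[:,:2].astype(np.float32)))
E
```

```text
t: 7.62
tcp_pos: [0.5043, 0.1587, 0.2773]
tool_rot: [-0.057, 0.998, -0.0, -0.0]
contact_force: [0.2, -0.7, -0.3]
grip_width: 0.0093
gripper_force: 58.5
scene [0.5044 0.1587 0.2774] [-0.0574  0.9983 -0.0001 -0.0002]
panel 630 ((0.5054195523262024, 0.15437772870063782), (0.09142081439495087, 0.01438224408775568), 11.397266387939453) 0.17834107294217083 [0.1295 0.0883] [-0.0068  0.155 ]
jaw 551 ((0.5048085451126099, 0.15713703632354736), (0.09018943458795547, 0.06789875030517578), 5.85882043838501)
top [0.5044 0.1586 0.2775] [-0.0577  0.9983 -0.     -0.0001]
panel 60 ((0.48661112785339355, 0.15075643360614777), (0.05468157306313515, 0.0013281551655381918), 6.468250274658203) 0.18129178507656 [0.1084 0.0982] [-0.012   0.1555]
jaw 336 ((0.5028658509254456, 0.13596414029598236), (0.08765465021133423, 0.024042651057243347), 6.7880096435546875)
wrist [0.5044 0.1587 0.2776] [-0.0579  0.9983 -0.     -0.0001]
panel 236 ((0.46105265617370605, 0.15436306595802307), (0.000625896209385246, 0.0099318353459239), 6.623303413391113) 0.17903359075275987 [-8.095   3.8869] [-0.0039  0.1603]
jaw 3151 ((0.5042354464530945, 0.158730611205101), (0.08937719464302063, 0.06601474434137344), 6.941215991973877)
```

View pics/wrist4.png

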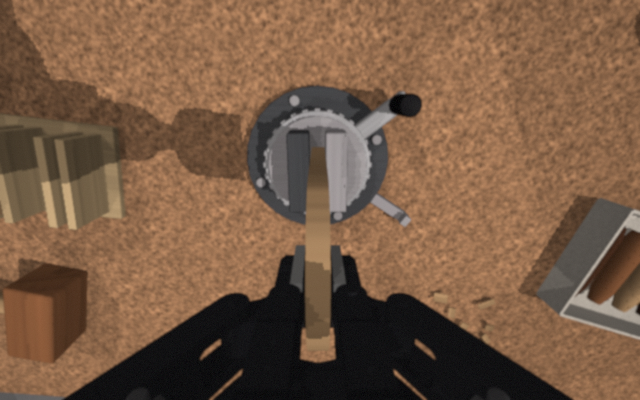

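The wrist view shows the panel (318,150) lined up over the slot between the jaws. I'll descend in stages.

```bash
python3 -m jog '[{"x":0,"y":0,"z":0.025,"rx":0,"ry":0,"rz":0,"hand":1},{"x":0,"y":0,"z":0.025,"rx":0,"ry":0,"rz":0,"hand":1},{"x":0,"y":0,"z":0.025,"rx":0,"ry":0,"rz":0,"hand":1},{"x":0,"y":0,"z":0.015,"rx":0,"ry":0,"rz":0,"hand":1},{"x":0,"y":0,"z":0.01,"rx":0,"ry":0,"rz":0,"hand":1},{"x":0,"y":0,"z":0.01,"rx":0,"ry":0,"rz":0,"hand":1},{"x":0,"y":0,"z":0.01,"rx":0,"ry":0,"rz":0,"hand":1},{"x":0,"y":0,"z":0.01,"rx":0,"ry":0,"rz":0,"hand":1},{"x":0,"y":0,"z":0.01,"rx":0,"ry":0,"rz":0,"hand":1},{"x":0,"y":0,"z":0,"rx":0,"ry":0,"rz":0,"hand":1},{"x":0,"y":0,"z":0,"rx":0,"ry":0,"rz":0,"hand":1}]' 60
```

```text
t: 8.68
tcp_pos: [0.5042, 0.1593, 0.1655]
tool_rot: [-0.059, 0.998, -0.0, -0.0]
contact_force: [-0.3, 0.7, -0.7]
grip_width: 0.009
gripper_force: 58.5
```

```bash
python3 -m jog '[{"x":0,"y":0,"z":0.006,"rx":0,"ry":0,"rz":0,"hand":1},{"x":0,"y":0,"z":0.006,"rx":0,"ry":0,"rz":0,"hand":1},{"x":0,"y":0,"z":0.004,"rx":0,"ry":0,"rz":0,"hand":1},{"x":0,"y":0,"z":0,"rx":0,"ry":0,"rz":0,"hand":1},{"x":0,"y":0,"z":0,"rx":0,"ry":0,"rz":0,"hand":1}]' 60; python3 -m jog '[{"x":0,"y":0,"z":0.0015,"rx":0,"ry":0,"rz":0,"hand":1},{"x":0,"y":0,"z":0,"rx":0,"ry":0,"rz":0,"hand":1},{"x":0,"y":0,"z":0,"rx":0,"ry":0,"rz":0,"hand":1}]' 60
```

```text
t: 9.1
tcp_pos: [0.5042, 0.1592, 0.1527]
tool_rot: [-0.059, 0.998, -0.0, -0.0]
contact_force: [0.5, -0.1, -0.1]
grip_width: 0.0093
gripper_force: 58.5
t: 9.35
tcp_pos: [0.5044, 0.1593, 0.1517]
tool_rot: [-0.059, 0.998, 0.0, 0.0]
contact_force: [0.1, -0.0, 0.3]
grip_width: 0.0094
gripper_force: 58.5
```

```bash
python3 -m jog '[{"x":0,"y":0,"z":0.0015,"rx":0,"ry":0,"rz":0,"hand":1},{"x":0,"y":0,"z":0,"rx":0,"ry":0,"rz":0,"hand":1},{"x":0,"y":0,"z":0,"rx":0,"ry":0,"rz":0,"hand":1}]' 60; python3 -m jog '[{"x":0,"y":0,"z":0.001,"rx":0,"ry":0,"rz":0,"hand":1},{"x":0,"y":0,"z":0,"rx":0,"ry":0,"rz":0,"hand":1},{"x":0,"y":0,"z":0,"rx":0,"ry":0,"rz":0,"hand":1}]' 60
```

```text
t: 9.6
tcp_pos: [0.5044, 0.1593, 0.1505]
tool_rot: [-0.059, 0.998, 0.0, 0.0]
contact_force: [-0.1, 0.3, -0.2]
grip_width: 0.0091
gripper_force: 58.8
t: 9.85
tcp_pos: [0.5045, 0.1593, 0.1505]
tool_rot: [-0.059, 0.998, 0.0, 0.001]
contact_force: [-3.3, -0.9, 12.7]
grip_width: 0.0096
gripper_force: 60.4
```

```bash
python3 -m jog '[{"x":0,"y":0,"z":0,"rx":0,"ry":0,"rz":0,"hand":0.8},{"x":0,"y":0,"z":0,"rx":0,"ry":0,"rz":0,"hand":0.6},{"x":0,"y":0,"z":0,"rx":0,"ry":0,"rz":0,"hand":0.4},{"x":0,"y":0,"z":0,"rx":0,"ry":0,"rz":0,"hand":0.2},{"x":0,"y":0,"z":0,"rx":0,"ry":0,"rz":0,"hand":0},{"x":0,"y":0,"z":0,"rx":0,"ry":0,"rz":0,"hand":0},{"x":0,"y":0,"z":0,"rx":0,"ry":0,"rz":0,"hand":0},{"x":0,"y":0,"z":0,"rx":0,"ry":0,"rz":0,"hand":0},{"x":0,"y":0,"z":0,"rx":0,"ry":0,"rz":0,"hand":0},{"x":0,"y":0,"z":-0.02,"rx":0,"ry":0,"rz":0,"hand":0},{"x":0,"y":0,"z":-0.04,"rx":0,"ry":0,"rz":0,"hand":0},{"x":0,"y":0,"z":-0.04,"rx":0,"ry":0,"rz":0,"hand":0},{"x":0,"y":0,"z":-0.04,"rx":0,"ry":0,"rz":0,"hand":0},{"x":0,"y":0,"z":-0.04,"rx":0,"ry":0,"rz":0,"hand":0},{"x":0,"y":0,"z":0,"rx":0,"ry":0,"rz":0,"hand":0},{"x":0,"y":0,"z":0,"rx":0,"ry":0,"rz":0,"hand":0}]' 60
python3 - <<'E'
from h import *
np.set_printoptions(precision=4,suppress=True)
for c in("scene","top","wrist"):
    s=snapshot(c); save(s,c+"5"); o=r.observe(); print(c,o["t"],o["tcp_pos"],o["tool_rot"])
    P=cloud(s,np.ones((400,640),bool)); 
    q=P[(np.hypot(P[:,0]-.504,P[:,1]-.159)<.06)&(P[:,2]>.1)&(P[:,2]<.21)]
    if len(q)>20: print("panel",len(q),cv2.minAreaRect(q[:,:2].astype(np.float32)),q[:,2].max(), np.polyfit(q[:,2],q[:,1]-.119*(q[:,0]-.504),1))
    p=P[(P[:,2]>.09)&(P[:,2]<.11)&(np.hypot(P[:,0]-.421,P[:,1]-.245)<.03)]
    if len(p)>20: print("post",len(p),cv2.minEnclosingCircle(p[:,:2].astype(np.float32)))
E
```

```text
t: 11.18
tcp_pos: [0.505, 0.1594, 0.295]
tool_rot: [-0.059, 0.998, 0.0, 0.001]
contact_force: [-0.0, -0.9, -0.8]
grip_width: 0.0854
gripper_force: 0.0
scene 11.2333 [0.5045 0.1593 0.2937] [-0.0592  0.9982  0.      0.0003]
panel 809 ((0.5058619976043701, 0.15936651825904846), (0.08997340500354767, 0.01782408356666565), 6.15711784362793) 0.19329825910228035 [0.0285 0.1507]
post 36 ((0.41911646723747253, 0.24381494522094727), 0.0121245626360178)
top 11.2833 [0.5041 0.1592 0.293 ] [-0.0592  0.9982 -0.     -0.0004]
panel 263 ((0.49984297156333923, 0.15725837647914886), (0.0838039442896843, 0.010648940689861774), 5.797903537750244) 0.19589911349675296 [0.0503 0.1474]
wrist 11.3333 [0.5039 0.1592 0.2927] [-0.0592  0.9982 -0.0001 -0.0008]
panel 1131 ((0.5021108388900757, 0.1602352410554886), (0.08284936100244522, 0.010003075003623962), 6.858745574951172) 0.19274308180263933 [0.0045 0.1597]
post 404 ((0.42170268297195435, 0.24509167671203613), 0.012063342146575451)
```

View pics/wrist5.png

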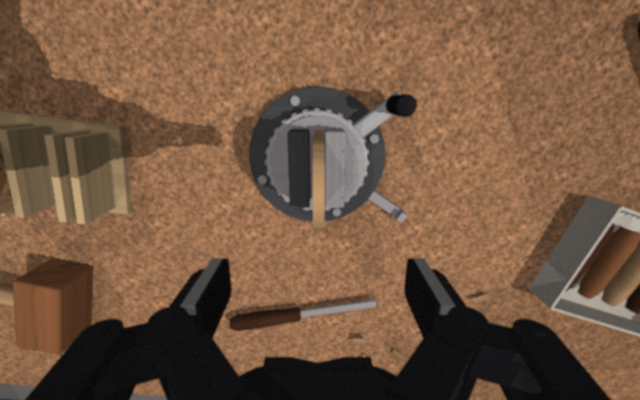

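The panel stands in the slot at (319,175) with the gripper clear; post top is at (402,105). Next: swing the tool's x axis outward and go over the post.

```bash
python3 -m jog '[{"x":0,"y":0,"z":0,"rx":0,"ry":0,"rz":0.0653,"hand":0},{"x":0,"y":0,"z":0,"rx":0,"ry":0,"rz":0.0653,"hand":0},{"x":0,"y":0,"z":0,"rx":0,"ry":0,"rz":0.0653,"hand":0},{"x":0,"y":0,"z":0,"rx":0,"ry":0,"rz":0.0653,"hand":0},{"x":0,"y":0,"z":0,"rx":0,"ry":0,"rz":0.0653,"hand":0},{"x":0,"y":0,"z":0,"rx":0,"ry":0,"rz":0.0653,"hand":0},{"x":0,"y":0,"z":0,"rx":0,"ry":0,"rz":0.0653,"hand":0},{"x":0,"y":0,"z":0,"rx":0,"ry":0,"rz":0.0653,"hand":0},{"x":0,"y":0,"z":0,"rx":0,"ry":0,"rz":0.0653,"hand":0},{"x":0.0373,"y":0,"z":0,"rx":0,"ry":0,"rz":0,"hand":0},{"x":0.0373,"y":0,"z":0,"rx":0,"ry":0,"rz":0,"hand":0},{"x":0.0373,"y":0,"z":0,"rx":0,"ry":0,"rz":0,"hand":0},{"x":0.0373,"y":0,"z":0,"rx":0,"ry":0,"rz":0,"hand":0},{"x":0,"y":0,"z":0,"rx":0,"ry":0,"rz":0,"hand":0},{"x":0,"y":0,"z":0,"rx":0,"ry":0,"rz":0,"hand":0}]' 60
cat > st.py <<'E'
from h import *
o=r.observe(); x=R.from_quat(o["tool_rot"]).as_matrix()[:,0]; th=np.degrees(np.arctan2(x[1],x[0]))
d=o["tcp_pos"][:2]-[.504,.1595]; print("t",o["t"],"tcp",o["tcp_pos"].round(4),"x ang",th.round(2),"polar",np.hypot(*d).round(4),np.degrees(np.arctan2(d[1],d[0])).round(2))
e=np.array([.4215,.2453])-o["tcp_pos"][:2]; print("to post tool xy",(R.from_quat(o["tool_rot"]).inv().apply([*e,0])/.8).round(4))
E
python3 st.py
```

```text
t: 12.58
tcp_pos: [0.4205, 0.2459, 0.293]
tool_rot: [0.391, 0.921, -0.0, -0.0]
contact_force: [-0.1, -0.3, -0.9]
grip_width: 0.0854
gripper_force: 0.0
t 12.5833 tcp [0.4205 0.2459 0.293 ] x ang 134.03 polar 0.1202 134.04
to post tool xy [-0.0014  0.0004 -0.    ]
```

```bash
python3 -m jog '[{"x":-0.0014,"y":0,"z":0.042,"rx":0,"ry":0,"rz":0,"hand":0},{"x":0,"y":0,"z":0.042,"rx":0,"ry":0,"rz":0,"hand":0},{"x":0,"y":0,"z":0.042,"rx":0,"ry":0,"rz":0,"hand":0},{"x":0,"y":0,"z":0.042,"rx":0,"ry":0,"rz":0,"hand":0},{"x":0,"y":0,"z":0.042,"rx":0,"ry":0,"rz":0,"hand":0},{"x":0,"y":0,"z":0.042,"rx":0,"ry":0,"rz":0,"hand":0},{"x":0,"y":0,"z":0.042,"rx":0,"ry":0,"rz":0,"hand":0},{"x":0,"y":0,"z":0,"rx":0,"ry":0,"rz":0,"hand":0},{"x":0,"y":0,"z":0,"rx":0,"ry":0,"rz":0,"hand":1},{"x":0,"y":0,"z":0,"rx":0,"ry":0,"rz":0,"hand":1},{"x":0,"y":0,"z":0,"rx":0,"ry":0,"rz":0,"hand":1},{"x":0,"y":0,"z":0,"rx":0,"ry":0,"rz":0,"hand":1},{"x":0,"y":0,"z":0,"rx":0,"ry":0,"rz":0,"hand":1},{"x":0,"y":0,"z":0,"rx":0,"ry":0,"rz":0,"hand":1},{"x":0,"y":0,"z":0,"rx":0,"ry":0,"rz":0,"hand":1},{"x":0,"y":0,"z":0,"rx":0,"ry":0,"rz":0,"hand":1}]' 40; python3 st.py
```

```text
t: 13.92
tcp_pos: [0.423, 0.2447, 0.0597]
tool_rot: [0.392, 0.92, 0.001, 0.001]
contact_force: [-0.7, -0.8, 10.1]
grip_width: 0.0233
gripper_force: 38.6
t 13.9167 tcp [0.423  0.2447 0.0597] x ang 133.9 polar 0.1176 133.55
to post tool xy [ 0.0018 -0.0008 -0.    ]
```

```bash
python3 -m jog '[{"x":-0.0008,"y":0.0155,"z":0,"rx":0,"ry":0,"rz":0.0662,"hand":1},{"x":-0.0008,"y":0.0155,"z":0,"rx":0,"ry":0,"rz":0.0662,"hand":1},{"x":-0.0008,"y":0.0155,"z":0,"rx":0,"ry":0,"rz":0.0662,"hand":1},{"x":-0.0008,"y":0.0155,"z":0,"rx":0,"ry":0,"rz":0.0662,"hand":1},{"x":0,"y":0,"z":0,"rx":0,"ry":0,"rz":0,"hand":1},{"x":0,"y":0,"z":0,"rx":0,"ry":0,"rz":0,"hand":1}]' 40; python3 st.py
```

```text
t: 14.42
tcp_pos: [0.4658, 0.2702, 0.0596]
tool_rot: [0.574, 0.819, 0.0, 0.002]
contact_force: [1.9, -8.5, 10.5]
grip_width: 0.0231
gripper_force: 40.1
t 14.4167 tcp [0.4658 0.2702 0.0596] x ang 109.97 polar 0.1171 109.04
to post tool xy [-0.0103 -0.0627 -0.0001]
```

```bash
python3 -m jog '[{"x":-0.0008,"y":0.0155,"z":0,"rx":0,"ry":0,"rz":0.0662,"hand":1},{"x":-0.0008,"y":0.0155,"z":0,"rx":0,"ry":0,"rz":0.0662,"hand":1},{"x":-0.0008,"y":0.0155,"z":0,"rx":0,"ry":0,"rz":0.0662,"hand":1},{"x":-0.0008,"y":0.0155,"z":0,"rx":0,"ry":0,"rz":0.0662,"hand":1},{"x":-0.0008,"y":0.0155,"z":0,"rx":0,"ry":0,"rz":0.0662,"hand":1},{"x":-0.0008,"y":0.0155,"z":0,"rx":0,"ry":0,"rz":0.0662,"hand":1},{"x":0,"y":0,"z":0,"rx":0,"ry":0,"rz":0,"hand":1},{"x":0,"y":0,"z":0,"rx":0,"ry":0,"rz":0,"hand":1}]' 40; python3 st.py
python3 - <<'E'
from h import *
for c in("scene","top","wrist"):
    s=snapshot(c); save(s,c+"6"); P=cloud(s,np.ones((400,640),bool))
    rr=np.hypot(P[:,0]-.504,P[:,1]-.1595)
    p=P[(P[:,2]>.025)&(P[:,2]<.04)&(rr>.13)&(rr<.165)&(P[:,0]>.55)&(P[:,1]>.25)]
    if len(p): print(c,"mark",len(p),p.mean(0))
    p=P[(P[:,2]>.035)&(P[:,2]<.05)&(rr>.075)&(rr<.105)&(P[:,1]>.2)]
    if len(p): print(c,"arm",len(p),p.mean(0),np.degrees(np.arctan2(p[:,1].mean()-.1595,p[:,0].mean()-.504)))
E
```

```text
t: 15.08
tcp_pos: [0.5379, 0.2712, 0.0596]
tool_rot: [0.798, 0.603, -0.001, 0.002]
contact_force: [-4.4, -18.1, 15.6]
grip_width: 0.0229
gripper_force: 40.6
t 15.0833 tcp [0.5379 0.2712 0.0596] x ang 74.17 polar 0.1167 73.11
to post tool xy [-0.0708 -0.1312  0.    ]
scene mark 20 [0.57081486 0.2852798  0.02951761]
scene arm 69 [0.5321638  0.24435416 0.04121711] 71.63856850885534
top arm 90 [0.5275312  0.24594726 0.04304973] 74.77284579167417
wrist mark 443 [0.57022879 0.28939122 0.02938774]
```

```bash
python3 -m jog '[{"x":-0.0018,"y":0.0135,"z":0,"rx":0,"ry":0,"rz":0.058,"hand":1},{"x":-0.0018,"y":0.0135,"z":0,"rx":0,"ry":0,"rz":0.058,"hand":1},{"x":0,"y":0,"z":0,"rx":0,"ry":0,"rz":0,"hand":1},{"x":0,"y":0,"z":0,"rx":0,"ry":0,"rz":0,"hand":1},{"x":0,"y":0,"z":0,"rx":0,"ry":0,"rz":0,"hand":1}]' 40; python3 st.py
python3 - <<'E'
from h import *
s=snapshot("wrist"); save(s,"w7")
s=snapshot("top"); cv2.imwrite("pics/t7.png",cv2.resize(s["frame"][160:290,190:350,::-1],None,fx=4,fy=4,interpolation=cv2.INTER_CUBIC))
E
```

```text
t: 15.65
tcp_pos: [0.5575, 0.2632, 0.0596]
tool_rot: [0.849, 0.529, 0.0, 0.001]
contact_force: [-2.6, -6.7, 9.7]
grip_width: 0.023
gripper_force: 40.0
t 15.65 tcp [0.5575 0.2632 0.0596] x ang 63.84 polar 0.1166 62.71
to post tool xy [-0.095  -0.1427 -0.0002]
```

View pics/w7.png

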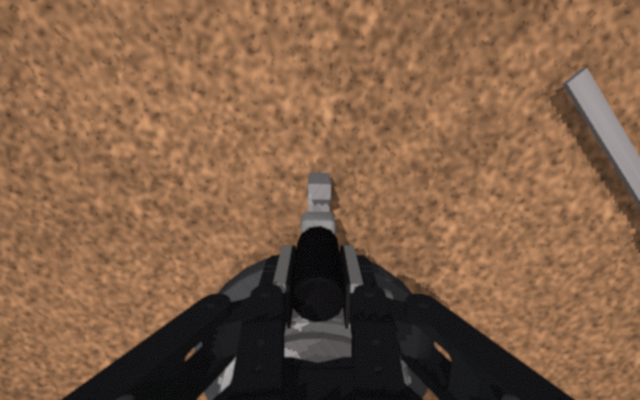

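The mark (319,187) lies in line with post (318,275) and arm. I'll let go, rise and measure.

```bash
python3 -m jog '[{"x":0,"y":0,"z":0,"rx":0,"ry":0,"rz":0,"hand":0.6},{"x":0,"y":0,"z":0,"rx":0,"ry":0,"rz":0,"hand":0.4},{"x":0,"y":0,"z":0,"rx":0,"ry":0,"rz":0,"hand":0.2},{"x":0,"y":0,"z":0,"rx":0,"ry":0,"rz":0,"hand":0},{"x":0,"y":0,"z":0,"rx":0,"ry":0,"rz":0,"hand":0},{"x":0,"y":0,"z":0,"rx":0,"ry":0,"rz":0,"hand":0},{"x":0,"y":0,"z":0,"rx":0,"ry":0,"rz":0,"hand":0},{"x":0,"y":0,"z":-0.02,"rx":0,"ry":0,"rz":0,"hand":0},{"x":0,"y":0,"z":-0.04,"rx":0,"ry":0,"rz":0,"hand":0},{"x":0,"y":0,"z":-0.04,"rx":0,"ry":0,"rz":0,"hand":0},{"x":0,"y":0,"z":-0.04,"rx":0,"ry":0,"rz":0,"hand":0},{"x":0,"y":0,"z":-0.04,"rx":0,"ry":0,"rz":0,"hand":0},{"x":0,"y":0,"z":-0.04,"rx":0,"ry":0,"rz":0,"hand":0},{"x":0,"y":0,"z":-0.04,"rx":0,"ry":0,"rz":0,"hand":0},{"x":0.03,"y":0,"z":-0.03,"rx":0,"ry":0,"rz":0,"hand":0},{"x":0.03,"y":0,"z":0,"rx":0,"ry":0,"rz":0,"hand":0},{"x":0.03,"y":0,"z":0,"rx":0,"ry":0,"rz":0,"hand":0},{"x":0,"y":0,"z":0,"rx":0,"ry":0,"rz":0,"hand":0},{"x":0,"y":0,"z":0,"rx":0,"ry":0,"rz":0,"hand":0}]' 40
python3 - <<'E'
from h import *
np.set_printoptions(precision=4,suppress=True)
C=np.array([.504,.1595])
for c in("scene","top","wrist"):
    s=snapshot(c); save(s,c+"8"); P=cloud(s,np.ones((400,640),bool)); d=P[:,:2]-C; rr=np.hypot(*d.T); ang=lambda p:np.degrees(np.arctan2(p[1]-C[1],p[0]-C[0]))
    p=P[(P[:,2]>.025)&(P[:,2]<.04)&(rr>.138)&(rr<.165)&(P[:,0]>.55)&(P[:,1]>.25)]
    if len(p): print(c,"mark",len(p),p.mean(0),ang(p.mean(0)))
    p=P[(P[:,2]>.09)&(P[:,2]<.105)&(rr>.09)&(rr<.15)&(P[:,1]>.2)]
    if len(p): 
        q,_=cv2.minEnclosingCircle(p[:,:2].astype(np.float32)); print(c,"post",len(p),q,ang(q))
    q=P[(rr<.06)&(P[:,2]>.1)&(P[:,2]<.2)]
    if len(q)>20: print("panel",len(q),cv2.minAreaRect(q[:,:2].astype(np.float32)),q[:,2].max(), np.polyfit(q[:,2],q[:,1]-.119*(q[:,0]-.504),1))
    for l in("mallet","gouge","pointed_panel","flat_panel"):
        for k in spot_in(s,l)[:1]: print(l,round(k["conf"],2),w(s,k["position"])[0])
E
```

```text
t: 17.33
tcp_pos: [0.5889, 0.3294, 0.2896]
tool_rot: [0.848, 0.53, -0.0, -0.0]
contact_force: [-0.4, 0.3, -0.8]
grip_width: 0.0855
gripper_force: 0.0
scene mark 16 [0.5709 0.2872 0.0292] 62.34868633032719
scene post 54 (0.5594750642776489, 0.2631911337375641) 61.853086586133834
panel 804 ((0.5068251490592957, 0.15304246544837952), (0.08896970003843307, 0.01639629900455475), 8.723550796508789) 0.19477631767866116 [0.0273 0.1463]
mallet 0.75 [ 0.7693 -0.2505  0.0573]
gouge 0.57 [0.7748 0.1172 0.0205]
pointed_panel 0.63 [ 0.5678 -0.2217  0.1149]
flat_panel 0.89 [ 0.5693 -0.3001  0.1286]
top mark 6 [0.5672 0.2925 0.0288] 64.5831761550832
top post 72 (0.5566317439079285, 0.2641232907772064) 63.2948818080736
panel 327 ((0.5033212900161743, 0.15399444103240967), (0.09059985727071762, 0.011303473263978958), 7.151540756225586) 0.19554777954139702 [0.0629 0.142 ]
mallet 0.93 [ 0.7584 -0.2359  0.069 ]
gouge 0.79 [0.7666 0.1309 0.0235]
pointed_panel 0.71 [ 0.553  -0.2186  0.1146]
flat_panel 0.86 [ 0.5531 -0.2869  0.1306]
wrist mark 70 [0.572  0.2901 0.0293] 62.507305805029034
wrist post 282 (0.5593953132629395, 0.265909343957901) 62.499104031605704
panel 2991 ((0.5055574774742126, 0.16063790023326874), (0.09118487685918808, 0.011777174659073353), 1.5643305778503418) 0.18500606776714804 [-0.0148  0.1627]
gouge 0.59 [0.7691 0.1406 0.0195]
flat_panel 0.56 [0.5281 0.1916 0.0414]
```

View pics/wrist8.png

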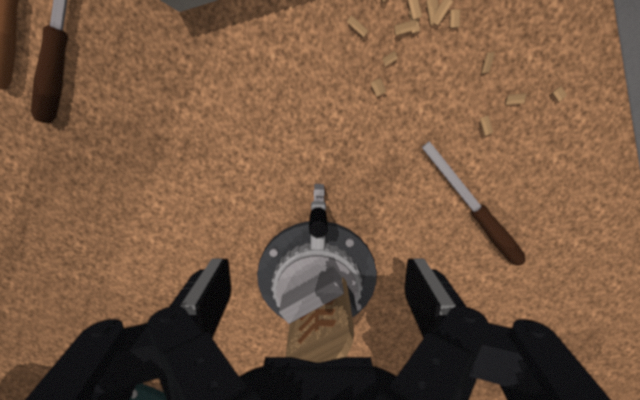

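View pics/scene8.png

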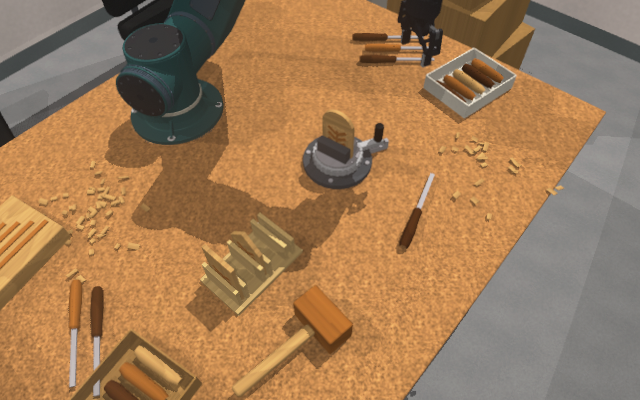

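Wrist view: post (318,222) is in line with mark (319,190). Scene view: the panel stands upright in the jaws at (338,130), and the other objects have not moved. Post and mark angles agree within about 1°, so I'm handing in.

```bash
python3 -c "
from cell import hand_in; print(hand_in())"
```

```text
the job is handed in; nothing more can be done
None
```

The arched panel stands upright in the clamp with the collar turned to within about 1° of the locked mark, the other panels, mallet and gouge show no movement, and the job is handed in; no verdict was returned.

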